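# Hitch the specimen carriage and draw it forward

### The arm

A 7-joint arm with a two-finger parallel gripper is mounted at the origin on a cart in front of the work surface, level with it; the furniture and walls round the work are solid. World frame = base frame: x ahead of the robot, y to its left, z up, the work surface at z = 0. Lengths are in m, angles in degrees, forces in N, time in s.
With the tool pointing down it reaches from about 0.4 to 0.85 m from the base axis. Payload 4.5 kg.
Tool frame: the origin (TCP) lies midway between the tips of the shut fingers; the grasp point (between the pads) lies 19 mm behind it; z points along the fingers, y is the direction in which the jaws open and shut (so a half turn about z gives the same grasp; the last joint's range is limited). The gripper opens to 88 mm and grips with 3 to 60 N. Pads are 18 mm wide; open, the fingers measure 123 mm over their backs; the gripper's body (75 mm by 187 mm) begins 45 mm behind the grasp point.
Start: joints at [76.478, 39.483, -11.15, 89.685, 9.013, 51.709, -12.324], TCP at [0.167, -0.602, 0.239] pointing down, gripper open.
Joint ranges: [-172.22, 172.22], [-26.19, 119.32], [-84.43, 86.54], [7.71, 146.69], [-57.33, 237.33], [2.42, 119.75], [-152.13, 152.13]. Speed limits (degrees/s): [147.25, 147.25, 180, 180, 180, 180, 180].

### API

Orientations are given as [roll, pitch, yaw] about the fixed x, y, z axes, in that order (R = Rz(yaw) Ry(pitch) Rx(roll)).
In Python, from cell import readout, cams, ticket gives the robot as it stands. The module is installed in compiled form; this text tells all that it offers.
- The arm moves only by the tool arm_command, never from a script. Its argument "plan" is one flat list of numbers, 7 for each row, row after row: the shift along the tool's x, y, z scaled (see below), then the turn, a rotation vector about the tool's x, y, z scaled (see below), then the closure, from 0 (fully open) to 1 (shut). A call has exactly 8 rows; each row shifts and turns the commanded pose from where the row before left it, along the tool's axes as they then stand; what a row does not reach is not made up. The controller multiplies each number of a shift by 0.75 m and each number of a turn by 60 degrees. A row lasts 1/12 s, in which the tool goes at most 41.7 mm and 7.16 degrees, less where a joint would pass 70% of its speed; a pose out of reach is approached as far as the arm can. A call with a number of a shift or a turn outside -1 to 1 is refused whole. A call with a gripper value outside its range is refused whole. The fingers move at their own pace and stop on an object; "newtons" is the grip in N (left out, the last holds). Time passes only in rows, so rows that do not move let the fingers close, or fill a call up. It gives the time, the measured TCP pose, the force and the opening at its end, in the units of the state.
- readout.state(): the state, without advancing time (a new reading comes with each control period).
- cams.capture(name): name is "side" or "top"; returns a dict with "img" (420x560x3 uint8, red, green, blue), "range_z" (420x560 float32, m along the optical axis (not along the pixel's ray), 0 where there is no reading), "mtx" (3x3 intrinsics, pixels), "k1" (the pictures are not rectified: a ray, as slopes to the right and down, at radius r is drawn at 1 + k1 r^2 times it, then the intrinsics apply), "R" (3x3) and "t" (3): a world point X has camera coordinates R X + t. Camera axes: x right, y down, z forward; pixel columns grow to the right and rows downward; lengths in m; the calibration is good to about 2 mm. A picture is of the moment at which its call begins.
- ticket.close_job(): hands the job in, once; it reports no verdict.
The state is a dict: "t": time; "qpos": joint angles; "joint_velocities": joint speeds; "tau": joint torques, N m; "tool_pos": TCP position; "eef_rot": TCP orientation; "ft_force": force on the tool from outside, world axes, zero at the start; "torque": the same for the moment, N m; "opening": opening from 0.0 (shut) to 1.0 (fully open).
Only numpy, scipy, OpenCV 4.12 (cv2) and the standard library are available. Lean on these libraries where they do the work, as an engineer would, in place of code of your own. Each camera call takes 0.05 s, during which the arm holds its last target.

### The job

Pick up the yellow drawbar by its black handle and push its hook onto the pin of the green tray carriage, while the carriage is still parked at the back, until the red sprung latch flips shut behind the pin and the hook is pressed home against it with about 15 N. Then pull the carriage by the drawbar fully out to its front stop, with the toe bone still lying in the tray, and let go with the drawbar lying flat on the bench, still hitched. Never load the hook with more than 30 N, do not touch the carriage or its guide with the gripper, and leave the vials and the air pen alone.

Things in the scene. Friction and masses are not known exactly. Their poses are not given: they have to be found in the camera images.
- drawbar: yellow drawbar 165 mm long, about 0.35 kg, lying flat. Origin on its underside below the centre of its handle; x points along it to the hook's mouth, z up. Foot x -37 to 25 mm, 40 mm wide, z 0 to 14 mm; behind the hook a shank 24 mm wide, up to z = 28 mm.
- handle_grip (a point): where to grip the drawbar: in its black upright handle block, 55 mm above the drawbar's origin. The block is 36 mm along x, 16 mm along y (grip it across this), z 28 to 81 mm. Axes as the drawbar's.
- hook_mouth (a point): entrance of the hook's slot, at x 109, y 0, z 22 mm of the drawbar. The hook is a flat claw, z 16 to 28 mm: flared lips, about 44 mm apart at their tips (x = 127 mm), narrow to a slot 14 mm wide here, which runs along y = 0 to its flat closed end at x = 67.5 mm.
- hook_seat (a point): on the drawbar, at x 72.5, y 0, z 22 mm: where the pin's axis stands when the pin touches the closed end of the hook's slot. Axes as the drawbar's.
- latch (a joint): red sprung arm across the slot, pivot at x 97, y 11 mm of the drawbar; 0 rad = shut, up to 1.5 as the entering pin folds it towards the handle; opens inward only. The pin takes 5 to 12 N of push to pass; the latch flips shut when the pin's axis is 3 to 5 mm short of the hook seat (push until the slot's end is felt), and leaves the pin some 17 mm of play along the slot.
- guide: grey steel guide fixed to the bench, 200 mm long, 150 mm wide, 34 mm high. Origin on the bench at the middle of its front edge, x points back into the guide, z up. It carries the green tray carriage (140 x 104 mm, walls up to z = 36 mm), which slides along this x, and the pin.
- pin_nominal (a point): on the carriage, 22 mm above the bench: middle of the slot in which the upright steel pin is clamped. Axes as the guide's. The pin stands true across, but anywhere within 16 mm before or behind this point along x; that offset is not measured. Pin 10 mm thick, free from z = 15 to 46 mm, with a 24 mm head above, so a hook only comes on from the front, pushed along +x.
- tongue (a point): middle of the front edge of the carriage's flat steel tongue, 28 mm in front of point pin_nominal; the tongue is 40 mm wide and ends 84 mm behind pin_nominal at the tray's front wall, its top 12 mm above the bench.
- tray_mid (a point): centre of the tray's floor (inside 132 x 96 mm).
- carriage (a joint): carriage travel in m: 0 = at the back stop, 0.09 = at the front stop; grows as it is pulled out along the guide's -x. Friction about 4 N.
- toe_bone: toe bone, 67 x 82 x 30 mm, 0.06 kg, lying loose in the tray. Origin at the centre of its underside.
- vial_1: standing specimen vial, 30 mm wide, 60 mm high, left of the work; leave it alone.
- air_scribe_2: slim black and steel air pen, 171 mm long, lying on the right of the work; leave it alone.
Things that resemble listed ones, but are neither listed nor needed, are in the scene too. Leave any purple look-alike of the toe_bone alone.

How it is judged (in metres and radians):
On the way, in this order (a step that is already met when the one before it is completed fails the run):
1. the pin, entering the hook's mouth, has pushed the latch open, the carriage parked at the back (value of joint latch above 0.6 rad and horizontal distance between hook_seat and pin_nominal below 0.045 m and value of joint carriage below 0.012 m).
2. the latch has flipped shut behind the pin and the hook has been pressed home on the pin with more than 10 N, the carriage still at the back (value of joint latch below 0.15 rad and x of pin_nominal in the frame of hook_seat between -0.018 and 0.035 m and y of pin_nominal in the frame of hook_seat between -0.006 and 0.006 m and value of joint carriage below 0.012 m and contact force between drawbar and guide above 10 N), for 0.1 s.
At the end, for the whole second after the job is handed in: The pin is inside the hook's slot with the latch shut (under 0.15 rad), the carriage is within 8 mm of its front stop, the toe bone lies in the tray, and the drawbar lies flat on the bench (within 0.06 rad and 6 mm), released and at rest (value of joint latch below 0.15 rad and x of pin_nominal in the frame of hook_seat between -0.018 and 0.035 m and y of pin_nominal in the frame of hook_seat between -0.006 and 0.006 m and value of joint carriage above 0.082 m and angle between drawbar's own z axis and vertical below 0.06 rad and height (world z) of drawbar below 0.006 m and linear speed of each of drawbar, toe_bone below 0.02 m/s and horizontal distance between toe_bone and tray_mid below 0.05 m and z of toe_bone in the frame of tray_mid below 0.02 m); the robot touches nothing.
It fails at once if the drawbar is forced against the carriage, pin or guide with more than 30 N (contact force between drawbar and guide above 30 N).
It fails at once if the gripper or arm touches the carriage or guide (more than 2 N) (contact force between any of the fingers, the arm and guide above 2 N).
It fails at once if the vial or the air pen is shifted by more than 25 mm (distance of any of vial_1, air_scribe_2 from where it was at the start of the episode above 0.025 m).
It also fails if it takes over 64 s, if anything falls off the work surface, if the arm or the gripper's body presses on something with over 40 N, if the wrist force passes 120 N, or if a joint passes its speed limit or range.

## Working session

There is one attempt and no reset: what is moved stays moved. The work goes in short steps, Python scripts to look and compute and a tool call to move; the robot and the scene stay as the last step left them, time stands still between calls to the robot, and variables do not carry over. Pictures are saved under pics/ and viewed, and the job is handed in when it is done.

Besides the shell and the picture viewer there is one more tool, called after "Request:" by a JSON object that holds its "api" and its "payload". arm_command: Moves the arm, as the interface text tells. Shifts and turns lie within -1 to 1; 1 stands for 0.75 m of shift or 60 degrees of turn. Its arguments: {"type":"object","properties":{"plan":{"type":"array","items":{"type":"number"}},"newtons":{"type":"number"}},"required":["plan"]}

```bash
mkdir -p pics; cat > h.py <<'E'
import numpy as np, cv2
from cell import readout,cams,ticket
def cap(n,f):
    c=cams.capture(n); np.savez(f,**c); cv2.imwrite(f'pics/{f}.png',c['img'][:,:,::-1]); return c
def load(f): return dict(np.load(f+'.npz'))
def ray(c,u,v):
    K=c['mtx']; d=np.array([(u-K[0,2])/K[0,0],(v-K[1,2])/K[1,1]]); s=d.copy()
    for _ in range(20): s=d/(1+float(c['k1'])*(s@s))
    w=c['R'].T@np.array([s[0],s[1],1]); o=-c['R'].T@c['t']; return o,w
def atz(c,u,v,z):
    o,w=ray(c,u,v); return o+w*(z-o[2])/w[2]
def atd(c,u,v):
    o,w=ray(c,u,v); return o+w*c['range_z'][int(round(v)),int(round(u))]
def proj(c,X):
    p=c['R']@np.array(X)+c['t']; s=p[:2]/p[2]; s=s*(1+float(c['k1'])*(s@s)); return c['mtx'][:2,:2]@s+c['mtx'][:2,2]
def crop(c,u0,v0,u1,v1,k,f): 
    cv2.imwrite(f'pics/{f}.png',cv2.resize(c['img'][v0:v1,u0:u1,::-1],None,fx=k,fy=k,interpolation=cv2.INTER_CUBIC))
E
python3 - <<'E'
from h import *
for n in('top','side'):
    c=cap(n,n+'0'); print(n,-c['R'].T@c['t'],c['mtx'],c['k1'],c['R'])
print(readout.state())
E
```

```text
top [0.54813496 0.15111881 0.99908879] [[489.85164475   0.         274.1190745 ]
 [  0.         489.85164475 210.33182167]
 [  0.           0.           1.        ]] -0.002473985235338706 [[-0.02074139 -0.9997122   0.01205485]
 [-0.99816855  0.02002102 -0.0570851 ]
 [ 0.05682732 -0.0132168  -0.99829654]]
side [0.22416664 0.71983324 0.68781753] [[412.15532892   0.         281.719576  ]
 [  0.         412.15532892 214.22006753]
 [  0.           0.           1.        ]] -0.04687553710192961 [[-0.86014869 -0.50974897 -0.01732698]
 [-0.32840207  0.57949784 -0.74587823]
 [ 0.3902516  -0.63587596 -0.66585693]]
{'t': 0.1, 'qpos': array([ 76.47886214,  39.5289413 , -11.14419768,  89.73622551,
         9.01188025,  51.70879546, -12.32331414]), 'joint_velocities': array([-0.08297792, -0.17578668, -0.00948754, -0.24361787,  0.01403685,
       -0.04165503, -0.09721178]), 'tau': array([-3.88280270e-03, -5.28500497e+01, -1.27150308e+00, -1.53838742e+01,
       -5.24711993e-02,  1.99700480e-03,  6.56470479e-05]), 'tool_pos': array([ 0.166389  , -0.60188212,  0.23799615]), 'eef_rot': array([-1.79907921e+02,  6.51662538e-03,  1.54615660e+01]), 'ft_force': array([-0.28125122,  0.06458772,  0.39205048]), 'torque': array([-0.00108706,  0.02876036,  0.03559956]), 'opening': 0.9977954857768366}
```

View pics/top0.png

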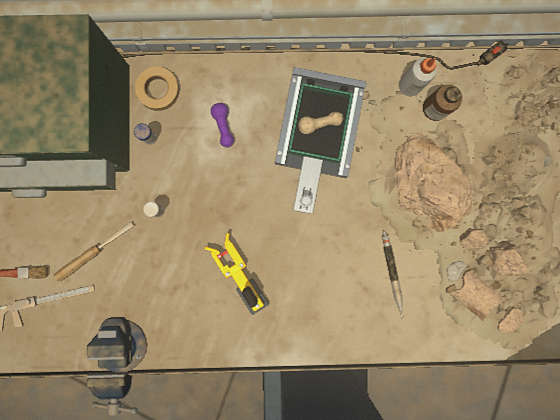

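View pics/side0.png

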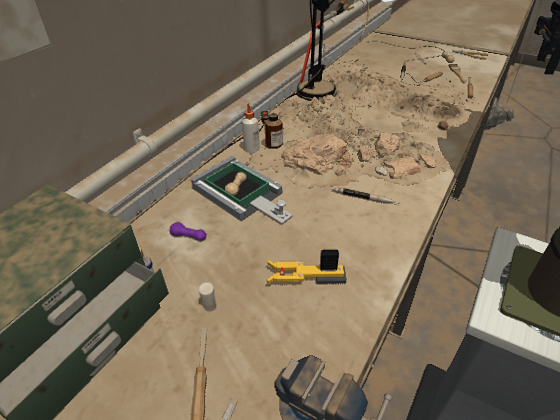

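The top view shows the yellow drawbar at about (238,275) with its hook pointing up and left. The guide is at (322,120), with its tongue and pin at (306,200). The vial is at (151,209) and the air pen at (392,275).

Possible mix-ups:
- **Drawbar:** the only yellow item is at (238,275). The wooden tool at (95,250) is not one.
- **Bone:** tan at (320,123) is the toe bone. Purple at (222,125) is the decoy.

I'll check these in close crops.

```bash
python3 - <<'E'
from h import *
c=load('top0'); crop(c,190,220,290,320,6,'c1'); crop(c,270,60,370,220,5,'c2')
c=load('side0'); crop(c,190,150,350,290,5,'c3')
E
```

```text
(no output)
```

View pics/c1.png

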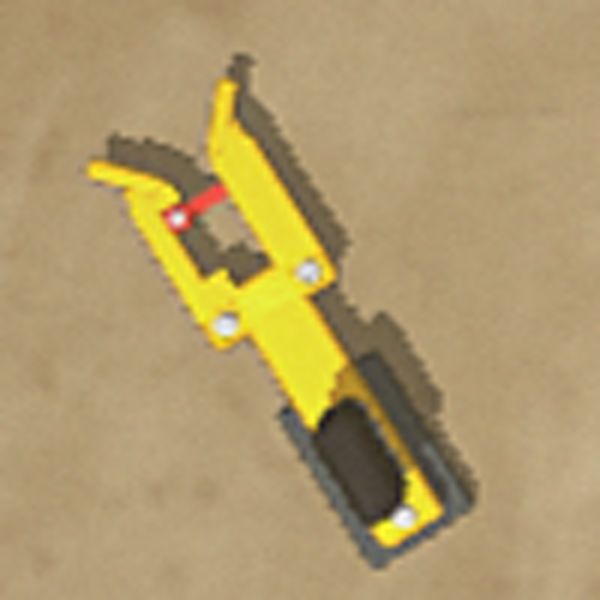

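View pics/c2.png

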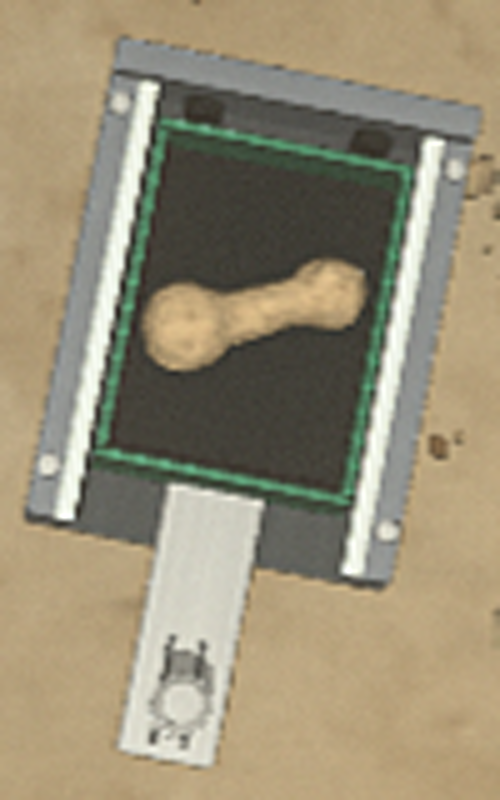

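View pics/c3.png

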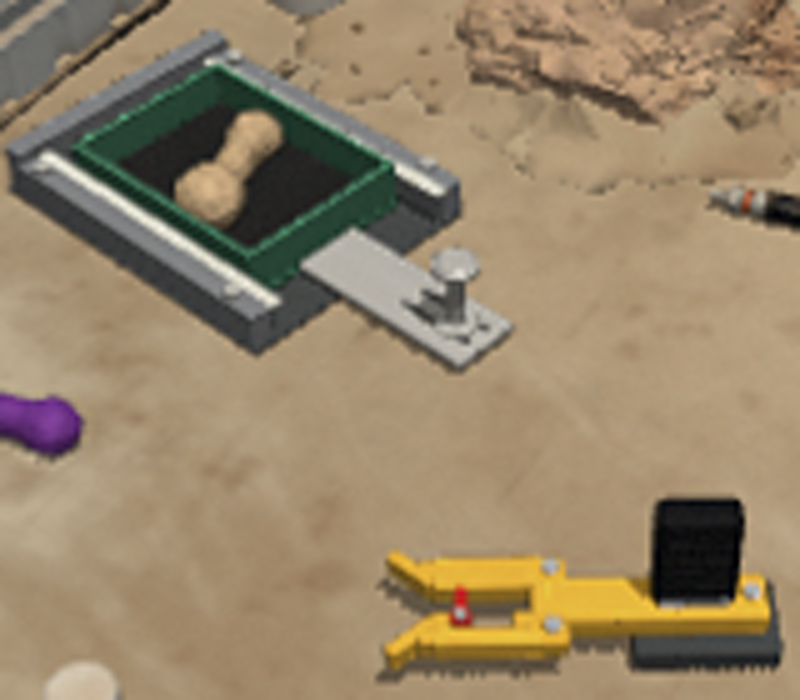

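```bash
cat > fit.py <<'E'
from h import *
from scipy.optimize import least_squares
c=load('top0'); s=load('side0')
def P(L,k,u0,v0): return [((a+.5)/k-.5+u0,(b+.5)/k-.5+v0) for a,b in L]
def tf(q,pts):
    R=np.array([[np.cos(q[2]),-np.sin(q[2]),0],[np.sin(q[2]),np.cos(q[2]),0],[0,0,1]]); return pts@R.T+[q[0],q[1],0]
def run(obs,x0,mod,name):
    f=lambda q: np.array([proj(cam,X)-uv for (cam,uv),X in zip(obs,mod(q))]).ravel()
    r=least_squares(f,x0,loss='soft_l1'); print(name,r.x,np.degrees(r.x[2])); print(np.round(r.fun.reshape(-1,2),1).tolist()); return r.x
ot=P([(380,567),(470,495),(285,410),(177,217),(95,168),(228,82)],6,190,220)
dm=np.array([[-37,20,14],[-37,-20,14],[25,20,14],[97,11,28],[125,22,28],[125,-22,28]])/1e3
os_=P([(461,613),(390,555),(390,665),(657,505),(742,503)],5,190,150)
dm2=np.array([[97,11,28],[127,-22,28],[127,22,16],[18,8,81],[-18,8,81]])/1e3
for nm,o,d in(('top',[(c,x) for x in ot],dm),('side',[(s,x) for x in os_],dm2),('both',[(c,x) for x in ot]+[(s,x) for x in os_],np.vstack([dm,dm2]))):
    run(o,[.45,.2,.5],lambda q:tf(q,d),'drawbar '+nm)
def gm(q):
    p=q[3]
    return np.array([[0,75,34],[0,-75,34],[200,75,34],[200,-75,34]])/1e3, np.array([[-28,20,12],[-28,-20,12],[224,52,36],[224,-52,36],[84,-52,36],[84,52,36]])/1e3+[p,0,0]
go=P([(28,518),(387,583),(120,38),(482,108),(118,748),(215,767),(165,122),(412,170),(350,505),(95,455)],5,270,60)
g=run([(c,x) for x in go],[.6,.1,-.2,-.05],lambda q:tf(q,np.vstack(gm(q))),'guide top')
gs=P([(10,150),(455,185),(262,325),(462,370),(512,328),(75,150),(215,68),(397,170),(247,257)],5,190,150)
def gms(q):
    a,b=gm(q); return tf(q,np.vstack([a[[2,1,0]],b[[0,1,2,3,4,5]]]))
run([(s,x) for x in gs],g,gms,'guide side')
run([(c,x) for x in go]+[(s,x) for x in gs],g,lambda q:np.vstack([tf(q,np.vstack(gm(q))),gms(q)]),'guide both')
a=P([(181,703)],5,270,60)[0]; b=P([(455,258)],5,190,150)[0]
o1,w1=ray(c,*a);o2,w2=ray(s,*b)
t=np.linalg.lstsq(np.c_[w1,-w2],o2-o1,rcond=None)[0]; print('pin head',o1+w1*t[0],o2+w2*t[1],atd(c,*a),atd(s,*b))
print('vial',atz(c,151,209,.06),'pen',atz(c,385,238,.01),atz(c,402,315,.01))
E
python3 fit.py
```

```text
drawbar top [0.44058151 0.18737257 0.56629895] 32.44654001676251
[[0.1, -0.1], [1.8, 0.6], [-1.3, -0.1], [-0.0, -0.3], [1.2, -0.9], [-2.3, 1.1]]
drawbar side [0.44483914 0.18076293 0.60746264] 34.80504546257742
[[0.1, -0.0], [-0.8, 0.7], [0.4, -1.6], [-0.3, 0.6], [0.4, -0.2]]
drawbar both [0.44119392 0.18611458 0.56755701] 32.518621467720266
[[0.7, -0.5], [2.5, 0.2], [-0.6, -0.4], [0.6, -0.6], [1.8, -1.2], [-1.8, 0.8], [0.0, 1.0], [-0.3, 1.1], [0.0, -1.1], [-0.1, 2.7], [0.9, 2.4]]
guide top [ 0.68047065  0.06299926 -0.21393709 -0.05400511] -12.25769226716289
[[-1.0, 0.2], [1.3, 1.7], [-0.3, -0.8], [0.6, -0.4], [-0.2, 0.6], [-0.2, 0.6], [-0.8, -1.3], [0.8, -0.9], [0.3, 0.2], [-0.1, 0.1]]
guide side [ 0.67396929  0.06842794 -0.22355921 -0.04876523] -12.808999479414453
[[-0.5, 0.5], [4.2, -1.2], [-0.1, -0.6], [-0.8, 0.3], [0.5, 0.4], [-1.0, -0.2], [0.5, -0.6], [-0.1, -0.4], [0.1, 1.3]]
guide both [ 0.67976581  0.06387599 -0.21565579 -0.05340079] -12.356166507721044
[[-1.4, 0.5], [0.9, 2.1], [-0.6, -0.5], [0.3, 0.0], [-0.7, 0.7], [-0.6, 0.7], [-1.0, -1.3], [0.5, -0.8], [-0.1, 0.3], [-0.5, 0.1], [-1.4, -0.7], [3.0, -2.9], [-0.8, -2.4], [-0.2, -0.9], [0.8, -0.7], [-0.8, -0.8], [0.4, -1.2], [-0.0, -1.2], [0.6, 0.5]]
pin head [0.62022304 0.07698935 0.05567115] [0.62078204 0.07731778 0.05568806] [0.62032416 0.07688536 0.05434771] [0.62266553 0.07426653 0.05268614]
vial [0.60887499 0.37439343 0.06      ] pen [ 0.54392112 -0.08497229  0.01      ] [ 0.38913942 -0.11398337  0.01      ]
```

```bash
cat > go.py <<'E'
# total needed shift (current tool axes) & z turn, and equal per-row values with turning frame
import sys
from h import *
from scipy.spatial.transform import Rotation as Ro
x,y,z,yaw=map(float,sys.argv[1:5]); n=int(sys.argv[5]) if len(sys.argv)>5 else 8
st=readout.state(); p=st['tool_pos']; R=Ro.from_euler('xyz',st['eef_rot'],degrees=True)
T=Ro.from_euler('xyz',[180,0,yaw],degrees=True)
rv=(R.inv()*T).as_rotvec()
print('t',st['t'],'pos',p.round(4),'rot',st['eef_rot'].round(2),'q',st['qpos'].round(0),'F',st['ft_force'].round(1))
# constant tool-frame twist per row approximated: rows shift then turn
step=Ro.from_rotvec(rv/n); M=np.zeros((3,3)); A=Ro.identity()
for i in range(n): M+=A.as_matrix(); A=A*step
d=np.linalg.solve(M, R.inv().apply(np.array([x,y,z])-p))
print('per row mm',(d*1e3).round(2),'deg',np.degrees(rv/n).round(2)); print('scaled',(d/.75).round(5),(np.degrees(rv/n)/60).round(5))
E
python3 go.py .43 -.3 .24 15.46 10; python3 go.py .43 -.3 .24 15.46 12
```

```text
t 0.1 pos [ 0.1664 -0.6019  0.238 ] rot [-1.7991e+02  1.0000e-02  1.5460e+01] q [ 76.  40. -11.  90.   9.  52. -12.] F [-0.3  0.1  0.4]
per row mm [ 33.45 -22.07  -0.18] deg [-0.01  0.    0.  ]
scaled [ 0.04461 -0.02942 -0.00024] [-1.5e-04  1.0e-05  0.0e+00]
t 0.1 pos [ 0.1664 -0.6019  0.238 ] rot [-1.7991e+02  1.0000e-02  1.5460e+01] q [ 76.  40. -11.  90.   9.  52. -12.] F [-0.3  0.1  0.4]
per row mm [ 27.88 -18.39  -0.15] deg [-0.01  0.    0.  ]
scaled [ 0.03717 -0.02452 -0.0002 ] [-1.3e-04  1.0e-05  0.0e+00]
```

Request:
{"api": "arm_command", "payload": {"plan": [0.044,-0.029,0,0,0,0,0,0.044,-0.029,0,0,0,0,0,0.044,-0.029,0,0,0,0,0,0.044,-0.029,0,0,0,0,0,0.044,-0.029,0,0,0,0,0,0.044,-0.029,0,0,0,0,0,0.044,-0.029,0,0,0,0,0,0.044,-0.029,0,0,0,0,0], "newtons": 50}}

```text
t: 0.77
tool_pos: [0.3754, -0.3626, 0.2385]
eef_rot: [-180.0, 0.0, 15.4]
ft_force: [0.2, -0.2, 0.2]
opening: 0.999
```

```bash
python3 go.py .441 .187 .13 32.5 16;python3 go.py .441 .187 .13 -147.5 24
```

```text
t 0.7667 pos [ 0.3754 -0.3626  0.2385] rot [-1.7998e+02  2.0000e-02  1.5450e+01] q [ 45.  32. -10. 107.   8.  41. -43.] F [ 0.2 -0.2  0.2]
per row mm [ 17.49 -29.99   6.79] deg [-0.    0.   -1.07]
scaled [ 0.02332 -0.03999  0.00905] [-3.000e-05  2.000e-05 -1.776e-02]
t 0.7667 pos [ 0.3754 -0.3626  0.2385] rot [-1.7998e+02  2.0000e-02  1.5450e+01] q [ 45.  32. -10. 107.   8.  41. -43.] F [ 0.2 -0.2  0.2]
per row mm [-27.42 -18.62   4.53] deg [0.   0.   6.79]
scaled [-0.03656 -0.02482  0.00604] [2.0000e-05 3.0000e-05 1.1316e-01]
```

Request:
{"api": "arm_command", "payload": {"plan": [0.0233,-0.04,0.004,0,0,-0.0178,0,0.0233,-0.04,0.004,0,0,-0.0178,0,0.0233,-0.04,0.004,0,0,-0.0178,0,0.0233,-0.04,0.004,0,0,-0.0178,0,0.0233,-0.04,0.004,0,0,-0.0178,0,0.0233,-0.04,0.004,0,0,-0.0178,0,0.0233,-0.04,0.004,0,0,-0.0178,0,0.0233,-0.04,0.004,0,0,-0.0178,0]}}

```text
t: 1.43
tool_pos: [0.4277, -0.0903, 0.2145]
eef_rot: [-180.0, 0.0, 24.0]
ft_force: [0.1, 0.1, -0.0]
opening: 1.0
```

```bash
python3 go.py .441 .187 .13 32.5 8
```

```text
t 1.4333 pos [ 0.4277 -0.0903  0.2145] rot [-180.      0.     24.05] q [ 12.  28.  -9. 122.   9.  30. -70.] F [ 0.1  0.1 -0. ]
per row mm [ 17.62 -29.94  10.56] deg [-0.    0.   -1.06]
scaled [ 0.0235  -0.03991  0.01408] [-0.       0.      -0.01761]
```

Request:
{"api": "arm_command", "payload": {"plan": [0.0235,-0.04,0.014,0,0,-0.0176,0,0.0235,-0.04,0.014,0,0,-0.0176,0,0.0235,-0.04,0.014,0,0,-0.0176,0,0.0235,-0.04,0.014,0,0,-0.0176,0,0.0235,-0.04,0.014,0,0,-0.0176,0,0.0235,-0.04,0.014,0,0,-0.0176,0,0.0235,-0.04,0.014,0,0,-0.0176,0,0.0235,-0.04,0.014,0,0,-0.0176,0]}}

```text
t: 2.1
tool_pos: [0.4408, 0.1876, 0.1299]
eef_rot: [180.0, 0.0, 32.5]
ft_force: [-0.3, 0.5, 0.6]
opening: 1.0
```

```bash
python3 go.py .441 .187 .038 32.5 8; python3 - <<'E'
from h import *
c=cap('side','side1'); crop(c,240,200,400,320,5,'c4')
E
```

```text
t 2.1 pos [0.4408 0.1876 0.1299] rot [1.7999e+02 2.0000e-02 3.2510e+01] q [-26.  40.  -4. 120.   8.  20. -94.] F [-0.3  0.5  0.6]
per row mm [-1.000e-02  7.000e-02  1.149e+01] deg [0. 0. 0.]
scaled [-2.000e-05  1.000e-04  1.532e-02] [3.e-05 3.e-05 2.e-05]
```

View pics/c4.png

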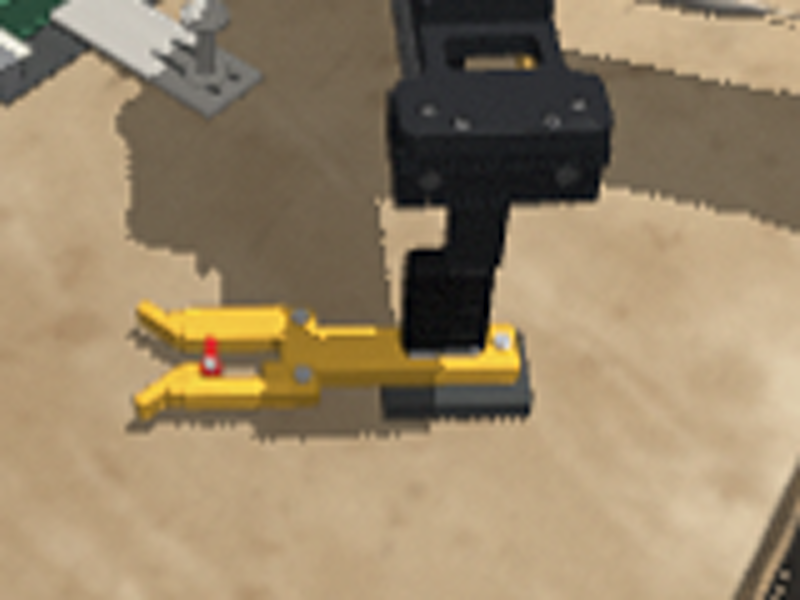

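The open fingers straddle the black handle, at about (450,300) in the crop. Next I go down and grip.

Request:
{"api": "arm_command", "payload": {"plan": [0,0,0.0165,0,0,0,0,0,0,0.0165,0,0,0,0,0,0,0.0165,0,0,0,0,0,0,0.0165,0,0,0,0,0,0,0.0165,0,0,0,0,0,0,0.0165,0,0,0,0,0,0,0.0165,0,0,0,0,0,0,0.008,0,0,0,0]}}

```text
t: 2.82
tool_pos: [0.4405, 0.1855, 0.0368]
eef_rot: [-180.0, 0.1, 32.5]
ft_force: [-0.6, -1.0, 0.8]
opening: 1.001
```

Request:
{"api": "arm_command", "payload": {"plan": [0,0,0,0,0,0,1,0,0,0,0,0,0,1,0,0,0,0,0,0,1,0,0,0,0,0,0,1,0,0,0,0,0,0,1,0,0,0,0,0,0,1,0,0,0,0,0,0,1,0,0,0,0,0,0,1], "newtons": 55}}

```text
t: 3.48
tool_pos: [0.4411, 0.1858, 0.0383]
eef_rot: [180.0, -0.0, 32.4]
ft_force: [0.3, 0.3, 0.1]
opening: 0.42
```

```bash
python3 go.py .441 .187 .052 32.5 8; python3 - <<'E'
from h import *
print(readout.state()['opening']*.088)
c=cap('top','top2'); crop(c,190,220,290,320,6,'c5')
E
```

```text
t 3.4833 pos [0.4411 0.1858 0.0383] rot [ 1.7999e+02 -2.0000e-02  3.2450e+01] q [-27.  50.  -1. 123.   9.   7. -95.] F [0.3 0.3 0.1]
per row mm [ 0.07 -0.13 -1.72] deg [ 0.   -0.   -0.01]
scaled [ 9.00e-05 -1.70e-04 -2.29e-03] [ 1.0e-05 -4.0e-05 -1.1e-04]
0.03692398900630357
```

View pics/c5.png

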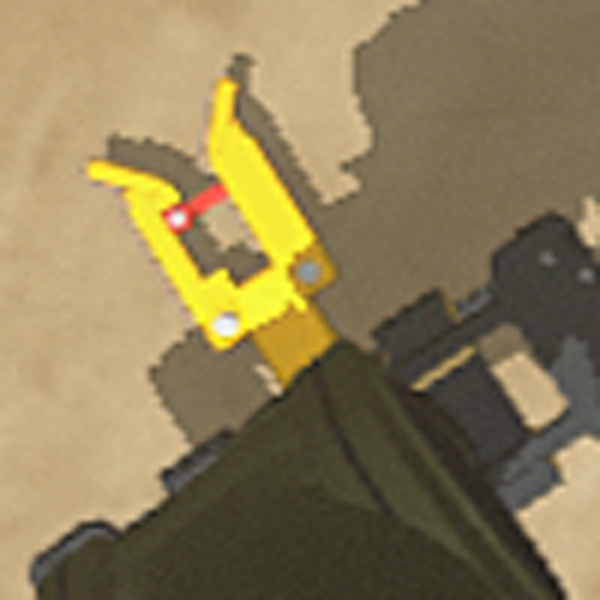

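Request:
{"api": "arm_command", "payload": {"plan": [0,0,0,0,0,0,1,0,0,0,0,0,0,1,0,0,0,0,0,0,1,0,0,0,0,0,0,1,0,0,0,0,0,0,1,0,0,0,0,0,0,1,0,0,0,0,0,0,1,0,0,0,0,0,0,1]}}

```text
t: 4.2
tool_pos: [0.4406, 0.1859, 0.038]
eef_rot: [-180.0, 0.0, 32.5]
ft_force: [-1.8, 0.7, -1.3]
opening: 0.177
```

```bash
python3 go.py .465 .111 .055 -12.3 8;  python3 - <<'E'
from h import *
c=cap('top','top3'); crop(c,190,220,290,320,6,'c6')
s=cap('side','side3'); crop(s,250,220,370,310,6,'c7')
E
```

```text
t 4.2 pos [0.4406 0.1859 0.038 ] rot [-1.7999e+02  3.0000e-02  3.2470e+01] q [-27.  50.  -1. 123.   9.   7. -95.] F [-1.8  0.7 -1.3]
per row mm [ 0.9  10.06 -2.13] deg [0.  0.  5.6]
scaled [ 0.0012   0.01341 -0.00283] [0.000e+00 8.000e-05 9.327e-02]
```

View pics/c6.png

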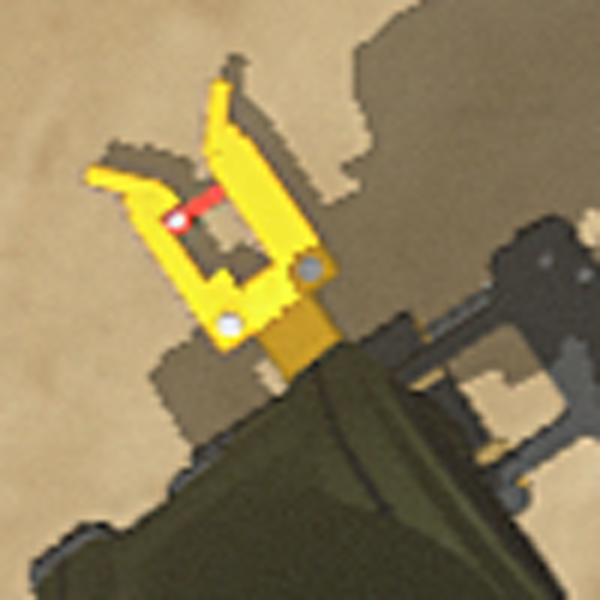

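View pics/c7.png

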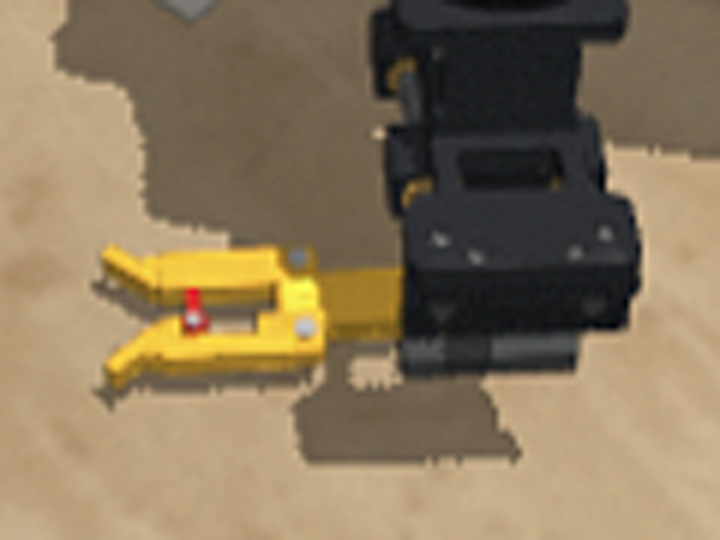

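```bash
python3 - <<'E'
from h import *
c=load('top3'); R=np.radians(32.47); T=np.array([.4406,.1859])
for (a,b),L in (((177,220),(97,11)),((90,175),(126,22)),((221,85),(126,-22)),((267,262),(67.5,-7)),((213,275),(67.5,7)),((230,325),None)):
    w=atz(c,(a+.5)/6-.5+190,(b+.5)/6-.5+220,.028)[:2]-T
    l=np.array([np.cos(R)*w[0]+np.sin(R)*w[1],-np.sin(R)*w[0]+np.cos(R)*w[1]])*1e3
    print(l.round(1),L)
E
```

```text
[96.4 13.1] (97, 11)
[124.6  28.8] (126, 22)
[125.4 -23.3] (126, -22)
[68.5 -3.9] (67.5, -7)
[74.8 13.2] (67.5, 7)
[58.  17.5] None
```

Request:
{"api": "arm_command", "payload": {"plan": [0,0,-0.006,0,0,0,1,0,0,-0.006,0,0,0,1,0,0,-0.006,0,0,0,1,0,0,-0.006,0,0,0,1,0,0,0,0,0,0.05,1,0,0,0,0,0,0.05,1,0,0,0,0,0,0.05,1,0,0,0,0,0,0.05,1]}}

```text
t: 4.97
tool_pos: [0.4413, 0.1858, 0.0566]
eef_rot: [180.0, -0.0, 20.3]
ft_force: [0.7, 0.9, -4.3]
opening: 0.178
```

```bash
python3 go.py .465 .111 .055 -12.3 8; python3 go.py .465 .111 .055 -12.3 12
```

```text
t 4.9667 pos [0.4413 0.1858 0.0566] rot [ 1.7999e+02 -4.0000e-02  2.0280e+01] q [ -28.   48.   -1.  122.    3.    9. -101.] F [ 0.7  0.9 -4.3]
per row mm [1.99 9.73 0.2 ] deg [-0.   -0.    4.07]
scaled [0.00265 0.01298 0.00026] [-1.000e-05 -8.000e-05  6.788e-02]
t 4.9667 pos [0.4413 0.1858 0.0566] rot [ 1.7999e+02 -4.0000e-02  2.0280e+01] q [ -28.   48.   -1.  122.    3.    9. -101.] F [ 0.7  0.9 -4.3]
per row mm [1.4  6.47 0.13] deg [-0.   -0.    2.72]
scaled [0.00187 0.00863 0.00017] [-1.000e-05 -6.000e-05  4.525e-02]
```

Request:
{"api": "arm_command", "payload": {"plan": [0.0026,0.013,0,0,0,0.068,1,0.0026,0.013,0,0,0,0.068,1,0.0026,0.013,0,0,0,0.068,1,0.0026,0.013,0,0,0,0.068,1,0.0026,0.013,0,0,0,0.068,1,0.0026,0.013,0,0,0,0.068,1,0.0026,0.013,0,0,0,0.068,1,0.0026,0.013,0,0,0,0.068,1]}}

```text
t: 5.63
tool_pos: [0.4652, 0.1105, 0.0565]
eef_rot: [-180.0, -0.1, -12.4]
ft_force: [-0.3, 0.2, -4.2]
opening: 0.179
```

```bash
python3 go.py .465 .111 .039 -12.3 8; python3 - <<'E'
from h import *
c=cap('top','top4'); crop(c,250,150,350,250,6,'c8')
s=cap('side','side4'); crop(s,210,170,370,290,5,'c9')
E
```

```text
t 5.6333 pos [0.4652 0.1105 0.0565] rot [-1.7997e+02 -5.0000e-02 -1.2400e+01] q [ -20.   48.    2.  123.   -9.    9. -112.] F [-0.3  0.2 -4.2]
per row mm [-0.03 -0.05  2.19] deg [-0.   -0.01 -0.01]
scaled [-5.00e-05 -7.00e-05  2.92e-03] [-6.0e-05 -1.1e-04 -2.2e-04]
```

View pics/c8.png

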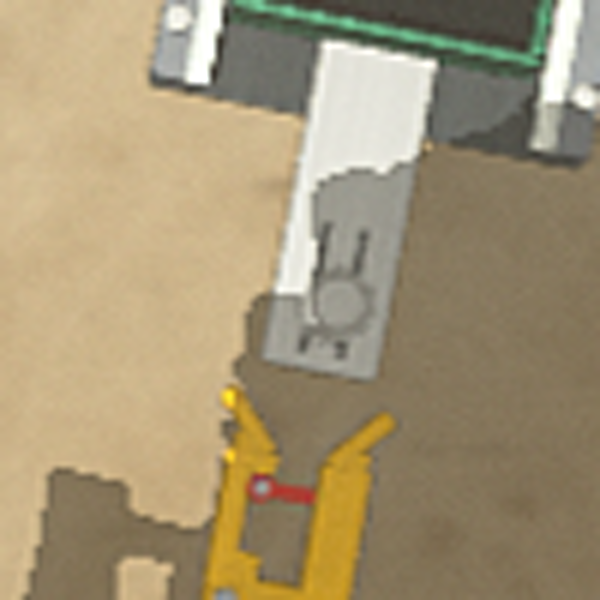

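View pics/c9.png

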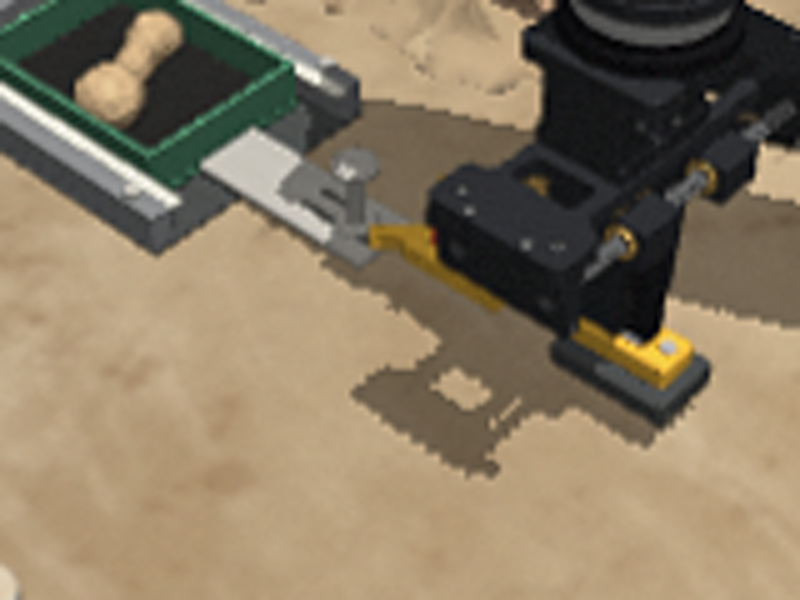

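```bash
python3 - <<'E'
from h import *
c=load('top4'); g=np.radians(-12.3); T=np.array([.4652,.1105]); zz=.028+.0565-.0375
f=lambda a,b,z: atz(c,(a+.5)/6-.5+250,(b+.5)/6-.5+150,z)[:2]
loc=lambda w:(np.array([[np.cos(g),np.sin(g)],[-np.sin(g),np.cos(g)]])@(w-T)*1e3).round(1)
pin=f(342,302,.0555); print('pin',pin,loc(pin))
for n,a,b in(('tipL',228,392),('tipR',392,418),('pivot',262,488),('endR',303,585),('rootL',275,465),('rootR',328,468)): print(n,loc(f(a,b,zz)))
for n,a,b in(('tongL',263,358),('tongR',376,380),('t2L',323,40),('t2R',438,62)): print(n,loc(f(a,b,.012)))
E
```

```text
pin [0.62075531 0.07544688] [159.5  -1.1]
tipL [124.3  29.1]
tipR [126.3 -24.7]
pivot [95.9 12.4]
endR [67.7 -6.6]
rootL [104.    9.7]
rootR [106.4  -7.4]
tongL [139.7  18.7]
tongR [139.8 -20. ]
t2L [249.6  19.3]
t2R [249.9 -20.3]
```

Request:
{"api": "arm_command", "payload": {"plan": [0,0.001,0.004,0,0,0,1,0,0.001,0.004,0,0,0,1,0,0,0.004,0,0,0,1,0,0,0.004,0,0,0,1,0,0,0.004,0,0,0,1,0,0,0.003,0,0,0,1,0,0,0,0,0,0,1,0,0,0,0,0,0,1]}}

```text
t: 6.4
tool_pos: [0.4642, 0.1096, 0.0386]
eef_rot: [180.0, 0.0, -12.2]
ft_force: [-0.3, 0.2, -5.1]
opening: 0.177
```

```bash
python3 go.py .465 .111 .039 -12.3 8
```

```text
t 6.4 pos [0.4642 0.1096 0.0386] rot [ 1.7999e+02  2.0000e-02 -1.2170e+01] q [ -20.   50.    1.  123.   -9.    7. -112.] F [-0.3  0.2 -5.1]
per row mm [ 0.06 -0.2  -0.05] deg [0.   0.   0.02]
scaled [ 8.0e-05 -2.6e-04 -6.0e-05] [2.0e-05 4.0e-05 2.6e-04]
```

Request:
{"api": "arm_command", "payload": {"plan": [0.0067,0,0,0,0,0,1,0.0067,0,0,0,0,0,1,0.0067,0,0,0,0,0,1,0.0067,0,0,0,0,0,1,0.0067,0,0,0,0,0,1,0.0067,0,0,0,0,0,1,0.0067,0,0,0,0,0,1,0,0,0,0,0,0,1]}}

```text
t: 7.07
tool_pos: [0.5004, 0.1017, 0.0389]
eef_rot: [-180.0, -0.1, -12.2]
ft_force: [0.2, -1.0, -3.7]
opening: 0.183
```

```bash
python3 go.py .465 .111 .039 -12.3 8; python3 - <<'E'
from h import *
c=cap('top','top5'); crop(c,250,150,350,250,6,'c10')
E
```

```text
t 7.0667 pos [0.5004 0.1017 0.0389] rot [-1.7997e+02 -1.3000e-01 -1.2240e+01] q [ -18.   51.    2.  117.   -8.   12. -111.] F [ 0.2 -1.  -3.7]
per row mm [-4.57 -0.2  -0.02] deg [-0.   -0.02  0.01]
scaled [-6.1e-03 -2.6e-04 -2.0e-05] [-5.0e-05 -2.7e-04  1.2e-04]
```

View pics/c10.png

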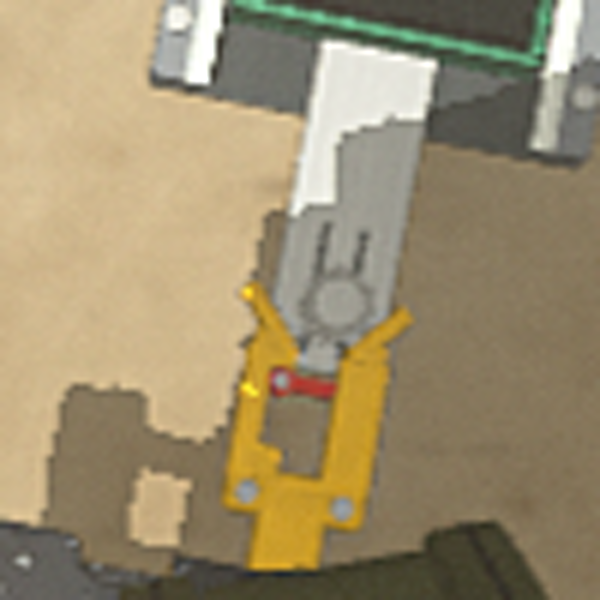

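```bash
python3 - <<'E'
from h import *
c=load('top5'); g=np.radians(-12.3); T=np.array([.5004,.1017]); zz=.029
f=lambda a,b,z: atz(c,(a+.5)/6-.5+250,(b+.5)/6-.5+150,z)[:2]
loc=lambda w:(np.array([[np.cos(g),np.sin(g)],[-np.sin(g),np.cos(g)]])@(w-T)*1e3).round(1)
print('pin',loc(f(342,302,.0555)))
for n,a,b in(('tipL',250,292),('tipR',403,315),('pivot',282,381),('slotR at latch',335,392),('endR',322,478),('rivL',246,492),('rivR',342,508),('shankL',250,560),('shankR',322,568)): print(n,loc(f(a,b,zz)))
crop(c,280,190,330,250,12,'c11')
E
```

```text
pin [123.2  -0. ]
tipL [123.   28.9]
tipR [125.3 -22.3]
pivot [96.1 12.9]
slotR at latch [95.9 -5. ]
endR [67.1 -6.2]
rivL [57.8 17.6]
rivR [ 58.7 -14.5]
shankL [36. 12.]
shankR [ 38.  -11.8]
```

View pics/c11.png

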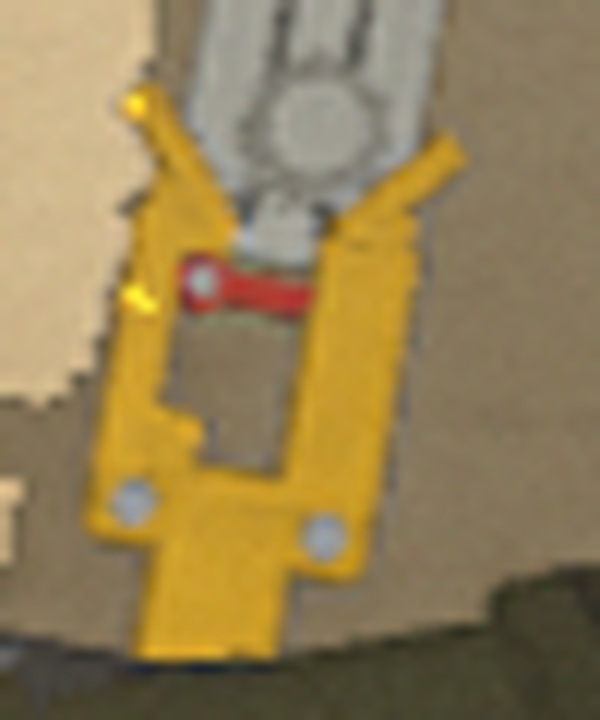

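Request:
{"api": "arm_command", "payload": {"plan": [0,0,0,0,0,0.011,1,0,0,0,0,0,0.011,1,0.004,0,0,0,0,0,1,0.004,0,0,0,0,0,1,0.004,0,0,0,0,0,1,0.004,0,0,0,0,0,1,0.004,0,0,0,0,0,1,0,0,0,0,0,0,1]}}

```text
t: 7.78
tool_pos: [0.5144, 0.0983, 0.0389]
eef_rot: [-180.0, -0.1, -13.5]
ft_force: [0.6, 0.1, -3.4]
opening: 0.178
```

```bash
python3 go.py .465 .111 .039 -13.5 8; python3 - <<'E'
from h import *
c=cap('top','top6'); crop(c,280,190,330,250,12,'c12')
E
```

```text
t 7.7833 pos [0.5144 0.0983 0.0389] rot [-1.7999e+02 -9.0000e-02 -1.3540e+01] q [ -17.   51.    3.  115.   -8.   14. -111.] F [ 0.6  0.1 -3.4]
per row mm [-6.37 -0.11 -0.02] deg [-0.   -0.01 -0.01]
scaled [-8.5e-03 -1.4e-04 -2.0e-05] [-3.0e-05 -1.8e-04 -9.0e-05]
```

View pics/c12.png

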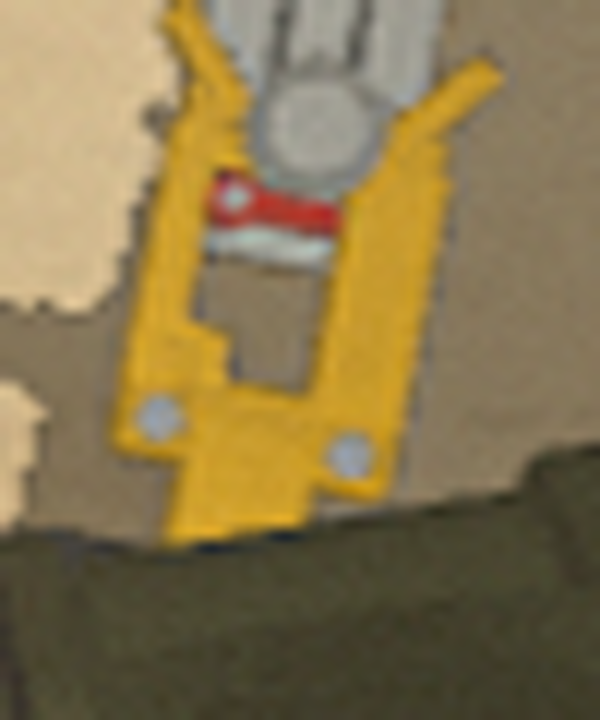

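Request:
{"api": "arm_command", "payload": {"plan": [0.002,0,0,0,0,0,1,0.002,0,0,0,0,0,1,0.002,-0.0002,0,0,0,0,1,0.002,0,0,0,0,0,1,0.002,0,0,0,0,0,1,0.002,0,0,0,0,0,1,0.002,-0.0002,0,0,0,0,1,0,0,0,0,0,0,1]}}

```text
t: 8.5
tool_pos: [0.5227, 0.0966, 0.0387]
eef_rot: [180.0, 0.1, -13.5]
ft_force: [-3.3, 1.4, -4.1]
opening: 0.176
```

```bash
python3 go.py .465 .111 .039 -13.5 8; python3 - <<'E'
from h import *
c=cap('top','top7'); crop(c,280,190,330,250,12,'c13')
E
```

```text
t 8.5 pos [0.5227 0.0966 0.0387] rot [ 1.7998e+02  1.0000e-01 -1.3480e+01] q [ -17.   52.    3.  114.   -8.   15. -111.] F [-3.3  1.4 -4.1]
per row mm [-7.44 -0.07 -0.03] deg [0.   0.01 0.  ]
scaled [-9.92e-03 -9.00e-05 -4.00e-05] [4.e-05 2.e-04 3.e-05]
```

View pics/c13.png

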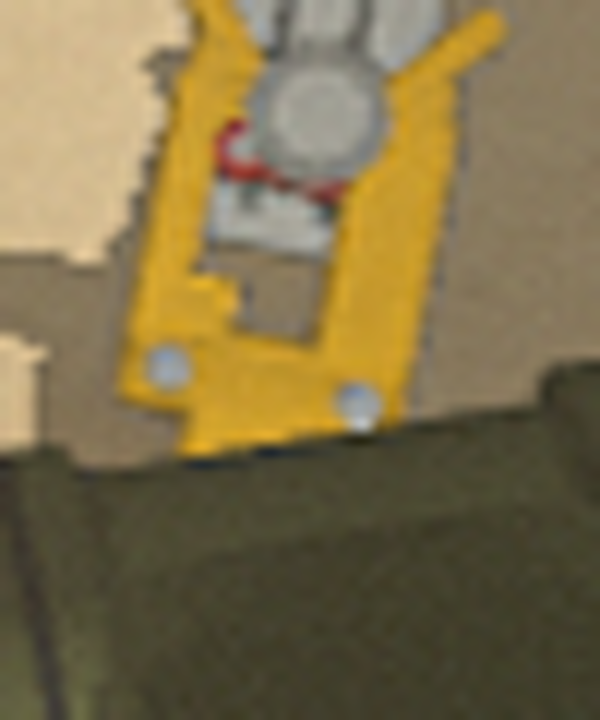

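Request:
{"api": "arm_command", "payload": {"plan": [0.002,0,0,0,0,0,1,0.002,0,0,0,0,0,1,0.002,-0.0002,0,0,0,0,1,0.002,0,0,0,0,0,1,0.002,0,0,0,0,0,1,0.002,0,0,0,0,0,1,0,0,0,0,0,0,1,0,0,0,0,0,0,1]}}

```text
t: 9.22
tool_pos: [0.5298, 0.0953, 0.0383]
eef_rot: [180.0, 0.3, -13.4]
ft_force: [-6.8, 2.3, -3.5]
opening: 0.177
```

```bash
python3 go.py .465 .111 .039 -13.5 8; python3 - <<'E'
from h import *
c=cap('top','top8'); crop(c,280,190,330,250,12,'c14')
E
```

```text
t 9.2167 pos [0.5298 0.0953 0.0383] rot [179.96   0.3  -13.42] q [ -17.   52.    3.  112.   -8.   16. -111.] F [-6.8  2.3 -3.5]
per row mm [-8.33 -0.03 -0.07] deg [0.01 0.04 0.01]
scaled [-1.111e-02 -4.000e-05 -9.000e-05] [9.0e-05 6.3e-04 1.7e-04]
```

View pics/c14.png

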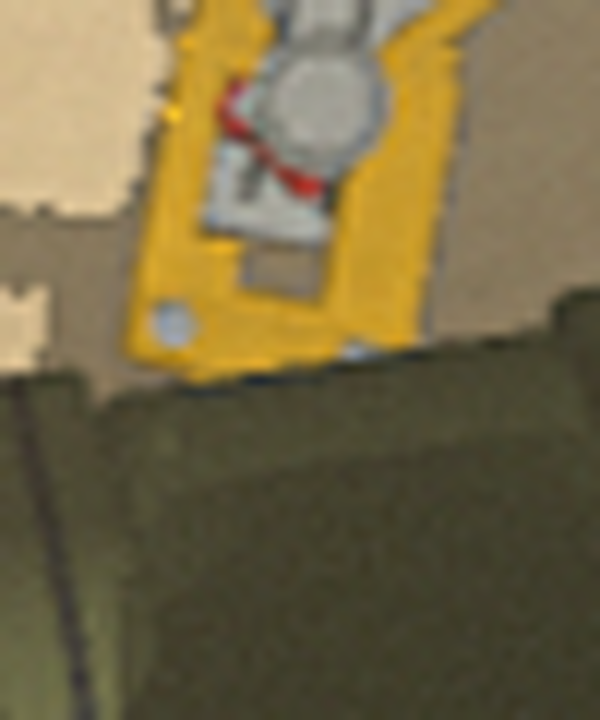

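Request:
{"api": "arm_command", "payload": {"plan": [0.002,0,0,0,0,0,1,0.002,0,0,0,0,0,1,0.002,0,0,0,0,0,1,0.002,0,0,0,0,0,1,0.002,0,0,0,0,0,1,0,0,0,0,0,0,1,0,0,0,0,0,0,1,0,0,0,0,0,0,1]}}

```text
t: 9.93
tool_pos: [0.5381, 0.0947, 0.0383]
eef_rot: [-179.9, 0.2, -13.3]
ft_force: [-5.1, 4.8, -6.0]
opening: 0.177
```

```bash
python3 go.py .465 .111 .039 -13.5 8; python3 - <<'E'
from h import *
c=cap('top','top9'); crop(c,280,190,330,250,12,'c15')
E
```

```text
t 9.9333 pos [0.5381 0.0947 0.0383] rot [-179.93    0.2   -13.33] q [ -16.   52.    3.  111.   -8.   17. -111.] F [-5.1  4.8 -6. ]
per row mm [-9.36  0.14 -0.07] deg [-0.01  0.03  0.02]
scaled [-1.248e-02  1.900e-04 -9.000e-05] [-0.00014  0.00042  0.00036]
```

View pics/c15.png

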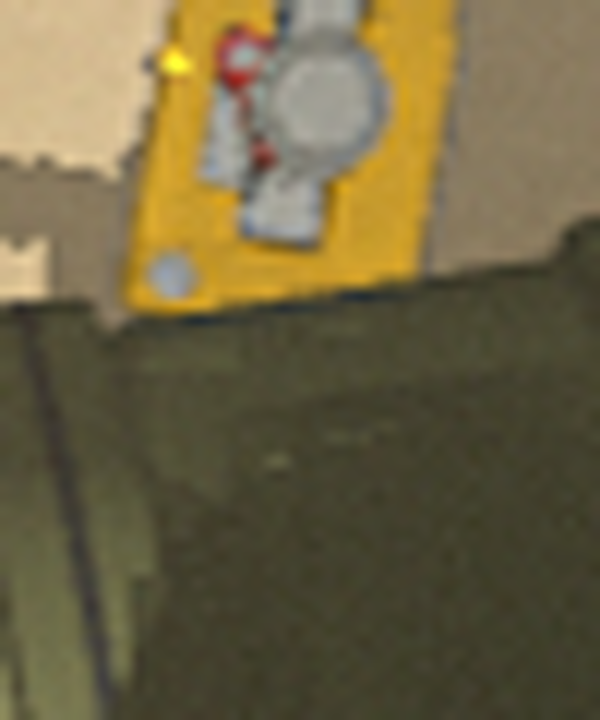

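Request:
{"api": "arm_command", "payload": {"plan": [0.002,0,0,0,0,0,1,0.002,0,0,0,0,0,1,0.002,0,0,0,0,0,1,0.002,0,0,0,0,0,1,0.002,0,0,0,0,0,1,0,0,0,0,0,0,1,0,0,0,0,0,0,1,0,0,0,0,0,0,1]}}

```text
t: 10.65
tool_pos: [0.5478, 0.0894, 0.039]
eef_rot: [179.9, -0.1, -13.6]
ft_force: [-0.1, -0.8, -4.1]
opening: 0.176
```

```bash
python3 go.py .465 .111 .039 -13.5 8; python3 - <<'E'
from h import *
c=cap('top','top10'); crop(c,280,190,330,250,12,'c16')
E
```

```text
t 10.65 pos [0.5478 0.0894 0.039 ] rot [ 1.7993e+02 -1.1000e-01 -1.3630e+01] q [ -16.   52.    3.  110.   -7.   18. -111.] F [-0.1 -0.8 -4.1]
per row mm [-1.07e+01 -1.90e-01 -1.00e-02] deg [ 0.01 -0.01 -0.02]
scaled [-1.426e-02 -2.600e-04 -1.000e-05] [ 0.00014 -0.00024 -0.00026]
```

View pics/c16.png

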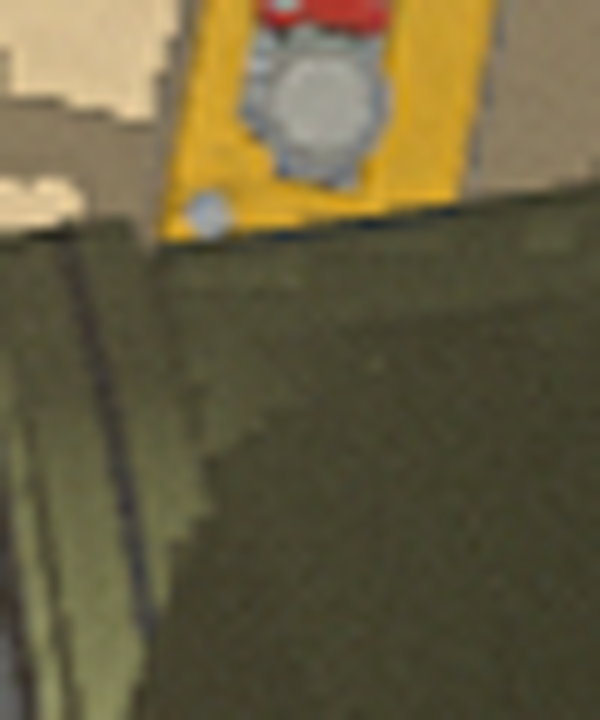

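The red latch has flipped shut behind the pin head at (320,100) and the force has dropped to zero. Next I press home in small steps.

Request:
{"api": "arm_command", "payload": {"plan": [0.001,0,0,0,0,0,1,0.001,0,0,0,0,0,1,0.001,0,0,0,0,0,1,0.001,0,0,0,0,0,1,0.001,0,0,0,0,0,1,0.001,0,0,0,0,0,1,0,0,0,0,0,0,1,0,0,0,0,0,0,1]}}

```text
t: 11.37
tool_pos: [0.5513, 0.0899, 0.0388]
eef_rot: [180.0, -0.0, -13.5]
ft_force: [-0.6, 0.3, -4.3]
opening: 0.177
```

Request:
{"api": "arm_command", "payload": {"plan": [0.001,0,0,0,0,0,1,0.001,0,0,0,0,0,1,0.001,0,0,0,0,0,1,0.001,0,0,0,0,0,1,0,0,0,0,0,0,1,0,0,0,0,0,0,1,0,0,0,0,0,0,1,0,0,0,0,0,0,1]}}

```text
t: 12.03
tool_pos: [0.5538, 0.0892, 0.0387]
eef_rot: [180.0, 0.0, -13.5]
ft_force: [-0.9, -0.8, -4.7]
opening: 0.174
```

Request:
{"api": "arm_command", "payload": {"plan": [0.001,0,0,0,0,0,1,0.001,0,0,0,0,0,1,0.001,0,0,0,0,0,1,0.001,0,0,0,0,0,1,0,0,0,0,0,0,1,0,0,0,0,0,0,1,0,0,0,0,0,0,1,0,0,0,0,0,0,1]}}

```text
t: 12.7
tool_pos: [0.5541, 0.089, 0.0385]
eef_rot: [179.9, 0.3, -13.5]
ft_force: [-7.6, 2.0, -1.5]
opening: 0.178
```

Request:
{"api": "arm_command", "payload": {"plan": [0.001,0,0,0,0,0,1,0.001,0,0,0,0,0,1,0.001,0,0,0,0,0,1,0.0005,0,0,0,0,0,1,0,0,0,0,0,0,1,0,0,0,0,0,0,1,0,0,0,0,0,0,1,0,0,0,0,0,0,1]}}

```text
t: 13.37
tool_pos: [0.5542, 0.0889, 0.0383]
eef_rot: [179.9, 0.6, -13.4]
ft_force: [-10.3, 2.3, 1.7]
opening: 0.179
```

```bash
python3 go.py .465 .111 .039 -13.5 8; python3 - <<'E'
from h import *
c=cap('top','top11'); crop(c,280,180,330,230,12,'c17')
c=cap('side','side11'); crop(c,180,130,340,250,5,'c18')
E
```

```text
t 13.3667 pos [0.5542 0.0889 0.0383] rot [179.88   0.6  -13.41] q [ -15.   53.    3.  108.   -7.   20. -110.] F [-10.3   2.3   1.7]
per row mm [-11.49  -0.09  -0.02] deg [0.01 0.08 0.01]
scaled [-1.532e-02 -1.300e-04 -3.000e-05] [0.00025 0.00125 0.00018]
```

View pics/c17.png

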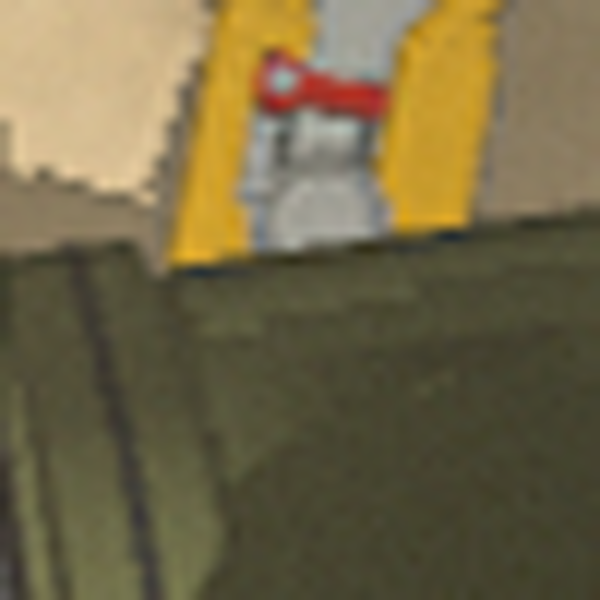

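View pics/c18.png

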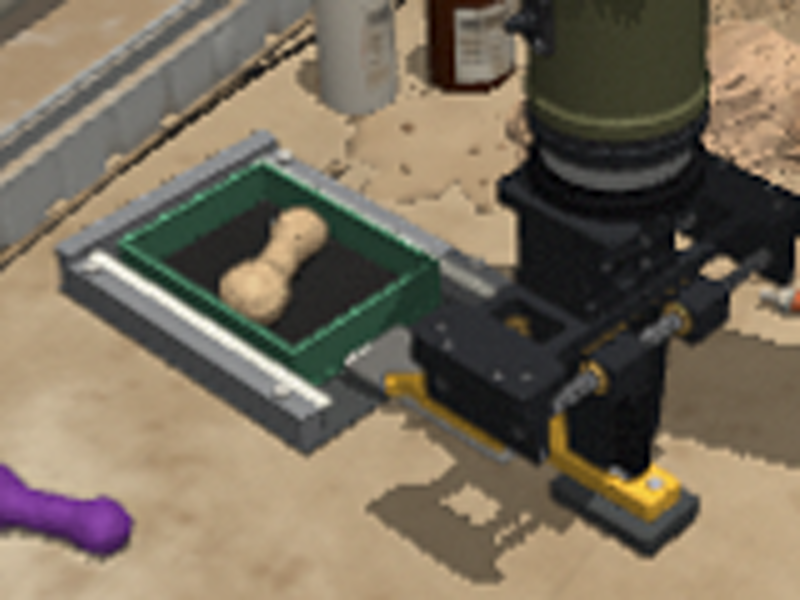

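Request:
{"api": "arm_command", "payload": {"plan": [0.001,0,-0.0004,0,0,0,1,0.001,0,-0.0004,0,0,0,1,0.001,0,0,0,0,0,1,0.0005,0,0,0,0,0,1,0,0,0,0,0,0,1,0,0,0,0,0,0,1,0,0,0,0,0,0,1,0,0,0,0,0,0,1]}}

```text
t: 14.13
tool_pos: [0.5544, 0.0888, 0.0386]
eef_rot: [179.8, 0.9, -13.4]
ft_force: [-14.0, 3.1, 3.7]
opening: 0.174
```

Request:
{"api": "arm_command", "payload": {"plan": [0.001,0,-0.0004,0,0,0,1,0.001,0,-0.0004,0,0,0,1,0.0005,0,0,0,0,0,1,0,0,0,0,0,0,1,0,0,0,0,0,0,1,0,0,0,0,0,0,1,0,0,0,0,0,0,1,0,0,0,0,0,0,1]}}

```text
t: 14.8
tool_pos: [0.5545, 0.0886, 0.0389]
eef_rot: [179.8, 1.1, -13.3]
ft_force: [-16.0, 4.4, 4.3]
opening: 0.176
```

Request:
{"api": "arm_command", "payload": {"plan": [-0.002,0,0,0,0,0,1,-0.004,0,0,0,0,0,1,-0.004,0,0,0,0,0,1,-0.004,0,0,0,0,0,1,-0.004,0.0002,0,0,0,0,1,-0.003,0,0,0,0,0,1,-0.002,0.0002,0,0,0,0,1,0,0,0,0,0,0,1]}}

```text
t: 15.47
tool_pos: [0.5477, 0.0905, 0.0403]
eef_rot: [-180.0, -0.1, -13.5]
ft_force: [-0.4, 0.4, -4.9]
opening: 0.176
```

```bash
python3 go.py .45 .111 .039 -13.5 8; python3 - <<'E'
from h import *
c=cap('top','top12'); crop(c,280,170,340,230,10,'c19')
E
```

```text
t 15.4667 pos [0.5477 0.0905 0.0403] rot [-1.7999e+02 -7.0000e-02 -1.3520e+01] q [ -16.   52.    3.  110.   -7.   18. -111.] F [-0.4  0.4 -4.9]
per row mm [-12.47   0.36   0.15] deg [-0.   -0.01 -0.  ]
scaled [-0.01663  0.00048  0.0002 ] [-2.0e-05 -1.4e-04 -4.0e-05]
```

View pics/c19.png

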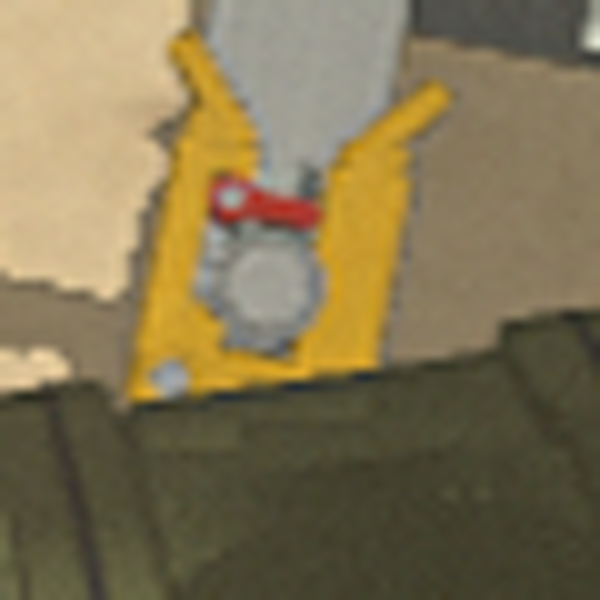

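Request:
{"api": "arm_command", "payload": {"plan": [-0.002,0,0.0005,0,0,0,1,-0.002,0,0.0005,0,0,0,1,-0.002,0,0,0,0,0,1,-0.002,0.0002,0,0,0,0,1,-0.002,0,0,0,0,0,1,-0.002,0,0,0,0,0,1,-0.002,0.0002,0,0,0,0,1,-0.002,0,0,0,0,0,1]}}

```text
t: 16.18
tool_pos: [0.5372, 0.0929, 0.0395]
eef_rot: [-180.0, -0.2, -13.5]
ft_force: [4.9, -0.8, -7.0]
opening: 0.178
```

Request:
{"api": "arm_command", "payload": {"plan": [-0.002,0,0,0,0,0,1,-0.0025,0,0,0,0,0,1,-0.003,0,0,0,0,0,1,-0.003,0.0002,0,0,0,0,1,-0.003,0,0,0,0,0,1,-0.003,0,0,0,0,0,1,-0.003,0.0002,0,0,0,0,1,-0.003,0,0,0,0,0,1]}}

```text
t: 16.85
tool_pos: [0.5191, 0.0968, 0.0394]
eef_rot: [-180.0, -0.0, -13.5]
ft_force: [5.1, -0.6, -3.1]
opening: 0.179
```

```bash
python3 go.py .45 .111 .039 -13.5 8; python3 - <<'E'
from h import *
c=cap('top','top13'); crop(c,260,60,360,240,4,'c20')
E
```

```text
t 16.85 pos [0.5191 0.0968 0.0394] rot [-1.7999e+02 -4.0000e-02 -1.3510e+01] q [ -17.   51.    3.  114.   -8.   14. -111.] F [ 5.1 -0.6 -3.1]
per row mm [-8.81  0.29  0.05] deg [-0.   -0.01 -0.  ]
scaled [-1.174e-02  3.900e-04  7.000e-05] [-2.e-05 -9.e-05 -2.e-05]
```

View pics/c20.png

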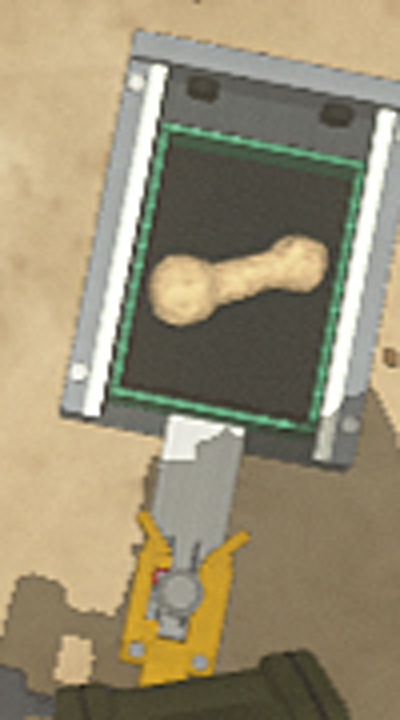

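Request:
{"api": "arm_command", "payload": {"plan": [-0.0035,0,0,0,0,0,1,-0.0035,0.0002,0,0,0,0,1,-0.0035,0,0,0,0,0,1,-0.0035,0.0002,0,0,0,0,1,-0.0035,0,0,0,0,0,1,-0.0035,0,0,0,0,0,1,-0.0035,0.0002,0,0,0,0,1,-0.0035,0,0,0,0,0,1]}}

```text
t: 17.57
tool_pos: [0.4982, 0.1013, 0.0393]
eef_rot: [-180.0, -0.0, -13.5]
ft_force: [3.9, -1.0, -3.8]
opening: 0.179
```

Request:
{"api": "arm_command", "payload": {"plan": [-0.0035,0,0,0,0,0,1,-0.0035,0.0002,0,0,0,0,1,-0.0035,0,0,0,0,0,1,-0.0035,0.0002,0,0,0,0,1,-0.0035,0,0,0,0,0,1,-0.0035,0,0,0,0,0,1,-0.0035,0.0002,0,0,0,0,1,-0.003,0,0,0,0,0,1]}}

```text
t: 18.23
tool_pos: [0.478, 0.1057, 0.0393]
eef_rot: [180.0, 0.0, -13.5]
ft_force: [4.5, -0.1, -4.7]
opening: 0.179
```

```bash
python3 go.py .45 .111 .039 -13.5 8
```

```text
t 18.2333 pos [0.478  0.1057 0.0393] rot [ 1.80e+02  1.00e-02 -1.35e+01] q [ -19.   50.    2.  121.   -9.    9. -112.] F [ 4.5 -0.1 -4.7]
per row mm [-3.55  0.17  0.04] deg [0. 0. 0.]
scaled [-4.74e-03  2.30e-04  5.00e-05] [0.e+00 1.e-05 0.e+00]
```

Request:
{"api": "arm_command", "payload": {"plan": [-0.0025,0,0,0,0,0,1,-0.0025,0.0002,0,0,0,0,1,-0.0025,0,0,0,0,0,1,-0.0025,0.0002,0,0,0,0,1,-0.0025,0,0,0,0,0,1,-0.002,0,0,0,0,0,1,-0.002,0.0002,0,0,0,0,1,-0.002,0,0,0,0,0,1]}}

```text
t: 18.9
tool_pos: [0.4646, 0.1085, 0.0393]
eef_rot: [-180.0, -0.0, -13.5]
ft_force: [4.8, -0.5, -3.9]
opening: 0.177
```

Request:
{"api": "arm_command", "payload": {"plan": [-0.0015,0,0,0,0,0,1,-0.0015,0.0002,0,0,0,0,1,-0.0015,0,0,0,0,0,1,-0.0015,0.0002,0,0,0,0,1,-0.0015,0,0,0,0,0,1,-0.0015,0,0,0,0,0,1,-0.001,0,0,0,0,0,1,0,0,0,0,0,0,1]}}

```text
t: 19.57
tool_pos: [0.457, 0.11, 0.0393]
eef_rot: [180.0, 0.0, -13.5]
ft_force: [3.1, 0.3, -3.2]
opening: 0.177
```

```bash
python3 go.py .45 .111 .039 -13.5 8; python3 - <<'E'
from h import *
c=cap('top','top14'); crop(c,260,60,360,240,4,'c21')
s=cap('side','side14'); crop(s,190,130,350,250,5,'c22')
E
```

```text
t 19.5667 pos [0.457  0.11   0.0393] rot [ 1.7999e+02  3.0000e-02 -1.3490e+01] q [ -20.   50.    1.  124.  -10.    6. -113.] F [ 3.1  0.3 -3.2]
per row mm [-0.87  0.08  0.04] deg [0. 0. 0.]
scaled [-1.17e-03  1.00e-04  5.00e-05] [1.e-05 6.e-05 3.e-05]
```

View pics/c21.png

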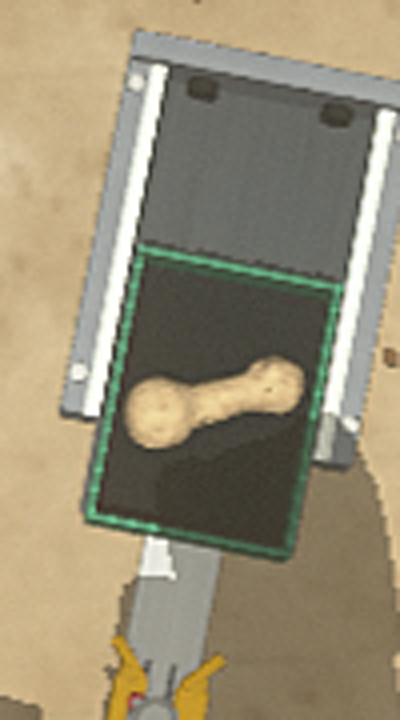

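Request:
{"api": "arm_command", "payload": {"plan": [-0.001,0,0,0,0,0,1,-0.001,0.0001,0,0,0,0,1,-0.001,0,0,0,0,0,1,-0.001,0.0001,0,0,0,0,1,-0.001,0,0,0,0,0,1,-0.001,0,0,0,0,0,1,-0.001,0,0,0,0,0,1,0,0,0,0,0,0,1]}}

```text
t: 20.33
tool_pos: [0.4518, 0.111, 0.0392]
eef_rot: [180.0, 0.0, -13.5]
ft_force: [2.6, 1.1, -4.5]
opening: 0.18
```

Request:
{"api": "arm_command", "payload": {"plan": [-0.001,0,0,0,0,0,1,-0.001,0.0001,0,0,0,0,1,-0.001,0,0,0,0,0,1,-0.001,0.0001,0,0,0,0,1,-0.001,0,0,0,0,0,1,0,0,0,0,0,0,1,0,0,0,0,0,0,1,0,0,0,0,0,0,1]}}

```text
t: 21.0
tool_pos: [0.4493, 0.1116, 0.0393]
eef_rot: [-180.0, -0.1, -13.5]
ft_force: [5.2, -0.1, -6.1]
opening: 0.177
```

```bash
python3 go.py .45 .111 .039 -13.5 8; python3 - <<'E'
from h import *
c=cap('top','top15'); crop(c,260,60,360,240,4,'c23')
E
```

```text
t 21.0 pos [0.4493 0.1116 0.0393] rot [-1.7998e+02 -9.0000e-02 -1.3530e+01] q [ -20.   50.    1.  125.  -10.    5. -113.] F [ 5.2 -0.1 -6.1]
per row mm [0.1  0.05 0.03] deg [-0.   -0.01 -0.  ]
scaled [1.4e-04 7.0e-05 4.0e-05] [-4.0e-05 -1.8e-04 -6.0e-05]
```

View pics/c23.png

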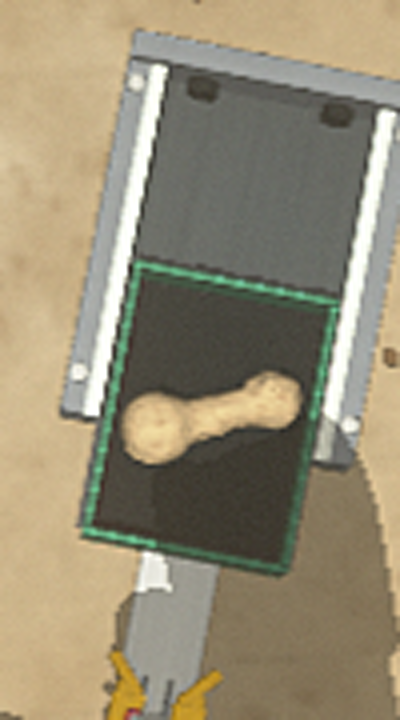

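Request:
{"api": "arm_command", "payload": {"plan": [-0.001,0,0,0,0,0,1,-0.001,0.0001,0,0,0,0,1,-0.001,0,0,0,0,0,1,-0.001,0,0,0,0,0,1,0,0,0,0,0,0,1,0,0,0,0,0,0,1,0,0,0,0,0,0,1,0,0,0,0,0,0,1]}}

```text
t: 21.72
tool_pos: [0.4492, 0.1119, 0.0393]
eef_rot: [-179.9, -0.4, -13.6]
ft_force: [10.1, -0.3, -8.9]
opening: 0.173
```

```bash
python3 go.py .45 .111 .039 -13.5 8; python3 - <<'E'
from h import *
d=np.array([-np.cos(np.radians(-12.3)),-np.sin(np.radians(-12.3))])
for f in('top0','top11','top15'):
    c=load(f); crop(c,270,70,370,210,5,'tr_'+f)
c=cap('top','top16'); crop(c,270,70,370,210,5,'tr_top16')
a=[cv2.imread(f'pics/tr_{f}.png') for f in('top11','top16')]
cv2.imwrite('pics/cmp.png',cv2.resize(np.hstack(a),None,fx=.75,fy=.75))
E
```

```text
t 21.7167 pos [0.4492 0.1119 0.0393] rot [-179.9    -0.38  -13.62] q [ -20.   50.    1.  126.  -10.    4. -113.] F [10.1 -0.3 -8.9]
per row mm [0.12 0.09 0.03] deg [-0.01 -0.05 -0.02]
scaled [1.6e-04 1.2e-04 5.0e-05] [-0.0002  -0.00079 -0.00025]
```

View pics/cmp.png

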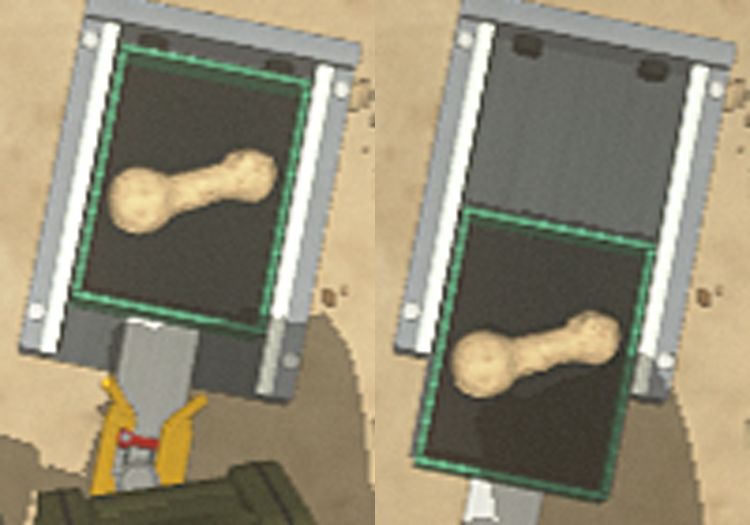

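The carriage is at its front stop: force rose to 10 N with no motion, and total travel was 108 mm, i.e. 90 plus 17 of play. Next I relax the pull, set the drawbar down and let go.

Request:
{"api": "arm_command", "payload": {"plan": [0.001,0,0,0,0,0,1,0.001,0,0,0,0,0,1,0.001,0,0,0,0,0,1,0.001,0,0.0004,0,0,0,1,0.001,0,0.0004,0,0,0,1,0.001,0,0.0004,0,0,0,1,0,0,0.0004,0,0,0,1,0,0,0,0,0,0,1]}}

```text
t: 22.43
tool_pos: [0.4492, 0.1109, 0.038]
eef_rot: [180.0, 0.1, -13.5]
ft_force: [3.0, -0.4, -3.4]
opening: 0.177
```

Request:
{"api": "arm_command", "payload": {"plan": [0,0,0.0004,0,0,0,1,0,0,0,0,0,0,1,0,0,0,0,0,0,1,0,0,0,0,0,0,1,0,0,0,0,0,0,1,0,0,0,0,0,0,1,0,0,0,0,0,0,1,0,0,0,0,0,0,1]}}

```text
t: 23.1
tool_pos: [0.4492, 0.111, 0.0379]
eef_rot: [180.0, 0.1, -13.5]
ft_force: [-0.6, 0.4, 6.4]
opening: 0.177
```

Request:
{"api": "arm_command", "payload": {"plan": [0,0,-0.0003,0,0,0,0,0,0,0,0,0,0,0,0,0,0,0,0,0,0,0,0,0,0,0,0,0,0,0,0,0,0,0,0,0,0,0,0,0,0,0,0,0,0,0,0,0,0,0,0,0,0,0,0,0]}}

```text
t: 23.77
tool_pos: [0.4499, 0.1112, 0.038]
eef_rot: [180.0, 0.0, -13.5]
ft_force: [-0.8, 0.5, -0.5]
opening: 0.762
```

Request:
{"api": "arm_command", "payload": {"plan": [0,0,0,0,0,0,0,0,0,0,0,0,0,0,0,0,0,0,0,0,0,0,0,0,0,0,0,0,0,0,-0.005,0,0,0,0,0,0,-0.005,0,0,0,0,0,0,-0.01,0,0,0,0,0,0,-0.01,0,0,0,0]}}

```text
t: 24.43
tool_pos: [0.4498, 0.1112, 0.0612]
eef_rot: [180.0, 0.0, -13.5]
ft_force: [0.4, -0.5, 0.7]
opening: 1.0
```

Request:
{"api": "arm_command", "payload": {"plan": [0,0,-0.02,0,0,0,0,0,0,-0.02,0,0,0,0,0,0,-0.02,0,0,0,0,0,0,-0.02,0,0,0,0,0,0,-0.02,0,0,0,0,0,0,-0.02,0,0,0,0,0,0,-0.02,0,0,0,0,0,0,-0.02,0,0,0,0]}}

```text
t: 25.1
tool_pos: [0.4497, 0.1111, 0.1821]
eef_rot: [-180.0, -0.0, -13.5]
ft_force: [0.4, -0.5, 0.2]
opening: 0.997
```

```bash
python3 go.py .48 -.25 .24 -13.5 12
```

```text
t 25.1 pos [0.4497 0.1111 0.1821] rot [-1.7998e+02 -3.0000e-02 -1.3510e+01] q [ -24.   34.    7.  121.   -8.   26. -114.] F [ 0.4 -0.5  0.2]
per row mm [ 9.49 28.67 -4.83] deg [-0. -0. -0.]
scaled [ 0.01265  0.03823 -0.00644] [-3.e-05 -4.e-05 -2.e-05]
```

Moving the arm aside for a clear view.

Request:
{"api": "arm_command", "payload": {"plan": [0.012,0.038,-0.006,0,0,0,0,0.012,0.038,-0.006,0,0,0,0,0.012,0.038,-0.006,0,0,0,0,0.012,0.038,-0.006,0,0,0,0,0.012,0.038,-0.006,0,0,0,0,0.012,0.038,-0.006,0,0,0,0,0.012,0.038,-0.006,0,0,0,0,0,0,0,0,0,0,0]}}

```text
t: 25.77
tool_pos: [0.4647, -0.1047, 0.2138]
eef_rot: [179.8, -0.2, -14.1]
ft_force: [0.4, -1.4, 0.3]
opening: 0.999
```

```bash
python3 - <<'E'
from h import *
c=cap('top','top17'); crop(c,250,90,350,290,3,'c24')
s=cap('side','side17'); crop(s,190,130,370,280,4,'c25')
a=cv2.imread('pics/c24.png'); crop(c,270,190,330,260,8,'c26')
E
```

```text
(no output)
```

View pics/top17.png

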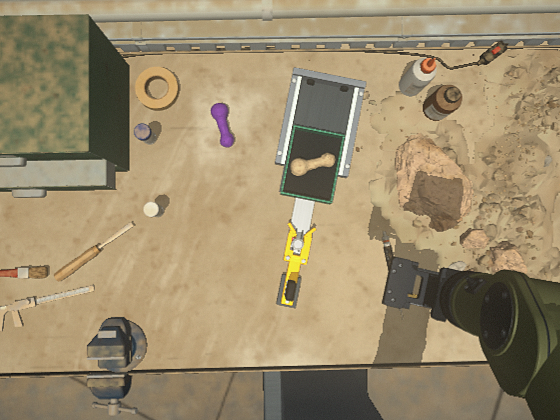

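View pics/c25.png

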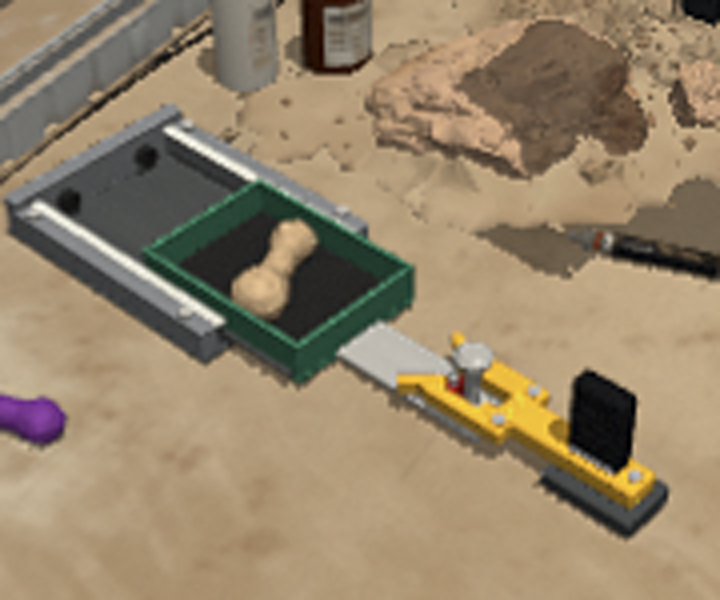

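View pics/c26.png

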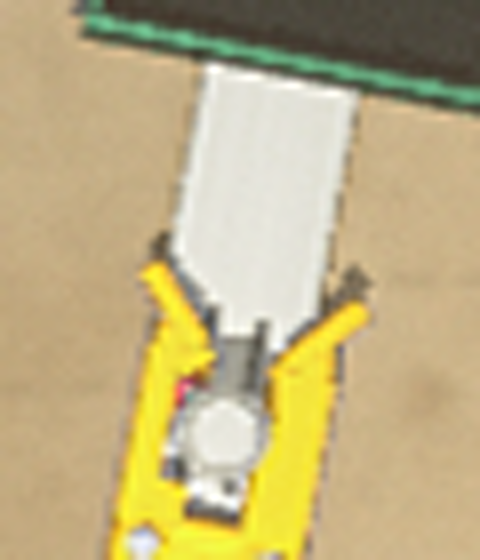

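Request:
{"api": "arm_command", "payload": {"plan": [0,0,0,0,0,0,0,0,0,0,0,0,0,0,0,0,0,0,0,0,0,0,0,0,0,0,0,0,0,0,0,0,0,0,0,0,0,0,0,0,0,0,0,0,0,0,0,0,0,0,0,0,0,0,0,0]}}

```text
t: 26.53
tool_pos: [0.4646, -0.0974, 0.212]
eef_rot: [180.0, 0.0, -13.5]
ft_force: [0.5, 0.3, -0.5]
opening: 1.004
```

```bash
python3 -c "
from h import *
print(ticket.close_job())"
```

```text
the job is handed in; nothing more can be done
None
```

I hitched the drawbar to the parked carriage, pulled the carriage out to its front stop and released the drawbar, still hitched. I handed the job in at about 26.5 s; it gave no verdict.

- **Hitching:** I gripped the drawbar by its handle and pushed the hook onto the pin. The latch folded, and the pictures showed it shut behind the pin. I then pressed home to about 16.6 N of horizontal force at the wrist. Some of that was probably bench friction on the foot, so the load on the hook itself was somewhat less and I could not measure it directly.
- **Start of the push:** the carriage crept back a few millimetres before it stopped moving, so it seems not to have been quite against its back stop.
- **Pulling out:** the tool moved back 108 mm, which matches 90 mm of carriage travel plus 17 mm of play in the slot. The force then rose to 10 N with no further motion, which I took as the front stop.
- **Last pictures:** the pin is inside the slot and the toe bone is in the tray. The drawbar lies on the bench, and the vial and air pen look unmoved. The gripper is clear of everything.
- **Not fully confirmed:** in the last pictures the pin head hides most of the latch, and only its red pivot end could be seen. That it is still shut rests on the earlier pictures and on the pull having held. The drawbar lying flat I judged by eye, not by measurement.

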